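Show the chopper blade to the phone camera

ROBOT

A 7-joint arm with a two-finger parallel gripper is mounted at the origin on a cart in front of the work surface, level with it; the furniture and walls round the work are solid. World frame = base frame: x ahead of the robot, y to its left, z up, the work surface at z = 0. Lengths are in m, angles in rad, forces in N, time in s.
With the tool pointing down it reaches from about 0.4 to 0.75 m from the base axis. Payload 19.5 kg.
Tool frame: the origin (TCP) lies between the finger pads; the fingertips stand 25 mm ahead of it and the grasp point (between the pads) lies 6 mm ahead of it; z points along the fingers, y is the line along which they close (so a half turn about z gives the same grasp; the last joint's range is limited). The gripper opens to 85 mm and grips with 20 to 120 N. Pads are 22 mm wide; open, the fingers measure 114 mm over their backs; the gripper's body (76 mm by 85 mm) begins 54 mm behind the grasp point. The pads swing forward as they close: fully open they stand 13 mm farther back than shut.
Start: joints at [-1.312, 0.707, -0.028, 1.485, 0.022, 0.951, -0.075], TCP at [0.17, 0.549, 0.256] pointing down, gripper open.
Joint ranges: [-2.71, 2.71], [-0.32, 2.16], [-1.57, 1.52], [0, 2.45], [-1.46, 4.6], [0, 2.02], [-2.83, 2.83]. Speed limits (rad/s): [1.89, 1.89, 2.57, 2.57, 3.01, 3.01, 3.01].

INTERFACE

Orientations are given as a unit quaternion [x, y, z, w].
In Python, from rig import readout, optics, workorder gives the robot as it stands.
- The arm moves only by the tool drive_tool, never from a script. Its argument "moves" is a list of rows, each an object with "dr": the turn, a rotation vector about the tool's x, y, z in rad, a list of three; "translation": the shift along the tool's x, y, z in m, a list of three; "hand": the opening, from 0 (shut) to 1 (fully open). A call has 1 to 10 rows; each row is the pose to reach, as a shift and turn from the pose commanded when the call began, along the tool's axes at that moment; what a row does not reach only later rows make up. A row lasts 1/8 s, in which the tool goes at most 62.5 mm and 10.7 degrees, less where a joint would pass 70% of its speed; a pose out of reach is approached as far as the arm can. A call with a gripper value outside its range is refused whole. The fingers move at their own pace and stop on an object; "force" is the grip in N (left out, the last holds). Time passes only in rows, so rows that repeat a pose let the fingers close. It gives the time, the measured TCP pose, the force, the opening and the grip force at its end, in the units of the state.
- readout.read_state(): the state, without advancing time (a new reading comes with each control period).
- optics.read_camera(name): name is "scene" or "top" or "wrist"; returns a dict with "image" (480x640x3 uint8, red, green, blue), "range_z" (480x640 float32, m along the optical axis (not along the pixel's ray), 0 where there is no reading), "camera_matrix" (3x3 intrinsics, pixels), "xyz" and "rotation" of the camera in the world; the wrist camera has in their place "hand_eye" (4x4, takes a point from camera to tool coordinates, whose origin is the TCP and whose axes are the flange's). Camera axes: x right, y up, looking along -z (the intrinsics and any distortion apply to the point x, -y, -z); pixel columns grow to the right and rows downward; lengths in m; the calibration is good to about 2 mm. A picture is of the moment at which its call begins: read the wrist's pose just before it.
- workorder.close_job(): hands the job in; it is judged then, once.
The state is a dict: "time_s": time; "qpos": joint angles; "joint_velocities": joint speeds; "joint_torque": joint torques, N m; "tool_pos": TCP position; "ee_rot": TCP orientation; "wrist_force": force on the tool from outside, world axes, zero at the start; "torque": the same for the moment, N m; "grip_width": finger opening in m; "gripper_force": force on a finger pad.
Only numpy, scipy, OpenCV 4.12 (cv2) and the standard library are available. Lean on these libraries where they do the work, as an engineer would, in place of code of your own. Each camera call takes 0.05 s, during which the arm holds its last target. There are 200 camera calls.

TASK

A colleague on a video call wants to check the underside of the mini chopper's blade for cracks. Lift the motor head off the bowl and stand it upright on the worktop, then draw the blade straight up off its spindle by the orange grip and hold it in the air in front of the phone's lens: on the lens axis, the blade's underside squarely facing the phone and about 15 cm from the lens. Finish while still holding it there, still and touching nothing else; the bowl, the phone and the other things stay where they stand.

Things in the scene. Friction and masses are not known exactly. Their poses are not given: they have to be found in the camera images.
- bowl: Clear open bowl of a mini chopper, loose on the worktop right of the sink (flat from x 0.39 to 0.70, y -0.25 to -0.54): 118 mm over the rim, 105 mm inside, 75 mm high, 0.35 kg. Origin at the centre of its underside, z up. In its middle a fixed steel spindle, 8 mm thick, tip 55 mm above the origin, rises from a boss (top 14 mm above the origin) that carries the blade.
- blade: Blade unit, 73 mm high, 60 g: dark hub 24 mm thick, 45 mm deep bore loose over the spindle; two steel wings reach 46 mm out, 8 and 28 mm up; on top a flat orange grip from 47 to 73 mm, 30 mm along the blade's x, 16 mm thick along its y (close on y). Origin: centre of the hub's underside; z towards the grip. Any yaw on the spindle; seated, its top is 12 mm above the bowl's rim, inside the head.
- blade_grip (a point): Centre of the blade's orange grip, 60 mm above the blade's origin on its axis; axes as the blade's.
- head: White motor head closing the bowl, 109 mm high, 120 mm over its round shoulder, 0.45 kg. Origin: centre of its underside, z up. Its lowest 8.5 mm is a grey ring, 99 mm across, loose inside the bowl's rim (origin then 66.5 mm above the bowl's). Round handle 58 mm thick from 54 to 98 mm up, orange button on top. Stands upright by itself on the ring.
- head_grip (a point): Point on the axis of the motor head's round handle, 80 mm above the head's origin; axes as the head's.
- phone: Black phone, 152 x 73 mm, lying back on a low aluminium stand at 30 degrees from level, its screen lit, its top edge the far and upper end; one loose unit, 0.5 kg, 94 mm high. Origin on the worktop under its middle, z up, x towards the phone's upper end; the screen faces up and towards -x.
- lens (a point): Front camera lens of the phone: the small dark dot with a grey ring, 8 mm across, in the middle of the phone's upper end, about 88 mm above the worktop. Its z axis points straight out of the screen along the line of sight (60 degrees above level, towards the phone's -x), x along the screen towards the top edge, y to the phone's left edge.
- garlic: Garlic bulb, 53 mm, loose bystander. Origin at the centre of its underside.
- mug: Blue and white mug, 78 mm across, 92 mm high, loose bystander. Origin at the centre of its underside.
- salt_shaker: Glass salt shaker with a grey cap, 44 mm across, 90 mm high, loose bystander. Origin at the centre of its underside.

How it is judged:
On the way, in this order (a step that is already met when the one before it is completed fails the run):
1. the motor head stands upright on the worktop, let go, with the blade still on its spindle (height (world z) of head between -0.01 and 0.012 m and angle between head's own z axis and vertical below 0.1 rad and contact force between head and the fingers below 0.1 N and linear speed of head below 0.03 m/s and distance between blade and bowl below 0.025 m), for 0.2 s.
2. the blade has been drawn up off the spindle and clear of the bowl, in the fingers (z of blade in the frame of bowl above 0.08 m and contact force between blade and the fingers above 1 N), for 0.2 s.
At the end, for the whole second after the job is handed in: Blade held in the air by the fingers alone, still: underside centre 120 to 180 mm out from the lens and within 25 mm of its axis in the screen's x and y, axis within 0.2 rad of the line of sight, underside to the phone; head upright, let go, on the worktop; bowl upright (contact force between blade and the fingers above 1 N and height (world z) of blade above 0.12 m and z of blade in the frame of lens between 0.12 and 0.18 m and x of blade in the frame of lens between -0.025 and 0.025 m and y of blade in the frame of lens between -0.025 and 0.025 m and angle between the z axis of blade and the z axis of lens, either way round below 0.2 rad and z of blade_grip in the frame of lens above 0.17 m and linear speed of each of blade, head below 0.02 m/s and angular speed of blade below 0.15 rad/s and contact force between blade and bowl below 0.05 N and contact force between blade and phone below 0.05 N and contact force between blade and head below 0.05 N and height (world z) of head between -0.01 and 0.012 m and angle between each of head, bowl's own z axis and vertical below 0.1 rad and contact force between head and the fingers below 0.1 N); the arm keeps its last pose, push and grip.
It fails at once if the bowl is dragged (more than 40 mm) or tipped (distance of bowl from where it was at the start of the episode above 0.04 m or angle between bowl's own z axis and vertical above 0.35 rad).
It fails at once if the phone is shifted more than 15 mm (distance of phone from where it was at the start of the episode above 0.015 m).
It fails at once if the garlic, the mug or the salt shaker is shifted more than 30 mm (distance of any of garlic, mug, salt_shaker from where it was at the start of the episode above 0.03 m).
It also fails if it takes over 54 s, if anything falls off the work surface, if the arm or the gripper's body presses on something with over 40 N, if the wrist force passes 120 N, or if a joint passes its speed limit or range.

## Working session

There is one attempt and no reset: what is moved stays moved. The work goes in short steps, Python scripts to look and compute and a tool call to move; the robot and the scene stay as the last step left them, time stands still between calls to the robot, and variables do not carry over. Pictures are saved under pics/ and viewed, at most 10 in all, crops included, and the job is handed in when it is done.

Besides the shell and the picture viewer there is one more tool, called in YAML: its name, and indented under it one key for each argument. drive_tool: Moves the arm, as the interface text tells. Its arguments: {"type":"object","properties":{"moves":{"type":"array"},"force":{"type":"number"}},"required":["moves"]}

```bash
ls; mkdir -p pics
python3 - <<'E'
from rig import readout, optics
import cv2,numpy as np
s=readout.read_state();print({k:np.round(v,3) for k,v in s.items()})
for n in ["scene","top"]:
    c=optics.read_camera(n);cv2.imwrite(f"pics/{n}0.png",c["image"][:,:,::-1])
    print(n,c["camera_matrix"],c["xyz"],c["rotation"],[k for k in c])
    np.savez(f"/tmp/{n}0.npz",**{k:v for k,v in c.items()})
E
```

```text
pics
{'time_s': np.float64(0.0), 'qpos': array([-1.312,  0.707, -0.028,  1.485,  0.022,  0.951, -0.075]), 'joint_velocities': array([-0.001, -0.   , -0.001, -0.002, -0.001,  0.001, -0.001]), 'joint_torque': array([-0.0000e+00, -8.8320e+01,  1.2350e+00, -2.3616e+01,  1.7000e-02,
        7.0000e-03,  0.0000e+00]), 'tool_pos': array([0.17 , 0.549, 0.256]), 'ee_rot': array([ 0.15 ,  0.989, -0.001, -0.   ]), 'wrist_force': array([-0.191, -1.14 , -0.313]), 'torque': array([-0.017, -0.024, -0.015]), 'gripper_force': np.float64(0.0), 'grip_width': np.float64(0.085)}
scene [[466.0807217    0.         319.59939368]
 [  0.         466.0807217  231.48954825]
 [  0.           0.           1.        ]] [0.27009747 0.58591585 0.9261431 ] [-0.07796387  0.32362547  0.9111581  -0.24285615] ['image', 'range_z', 'camera_matrix', 'xyz', 'rotation']
top [[591.85037472   0.         325.90144592]
 [  0.         591.85037472 236.24841372]
 [  0.           0.           1.        ]] [0.38887212 0.02263815 1.4815254 ] [ 0.02754717 -0.0566332  -0.69416293  0.71705764] ['image', 'range_z', 'camera_matrix', 'xyz', 'rotation']
```

View pics/scene0.png

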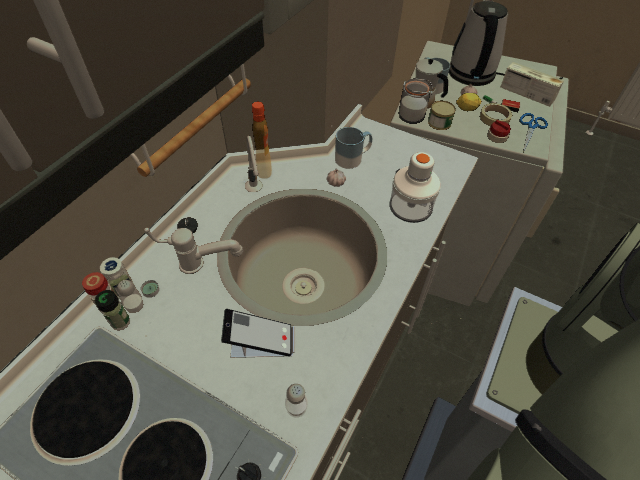

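View pics/top0.png

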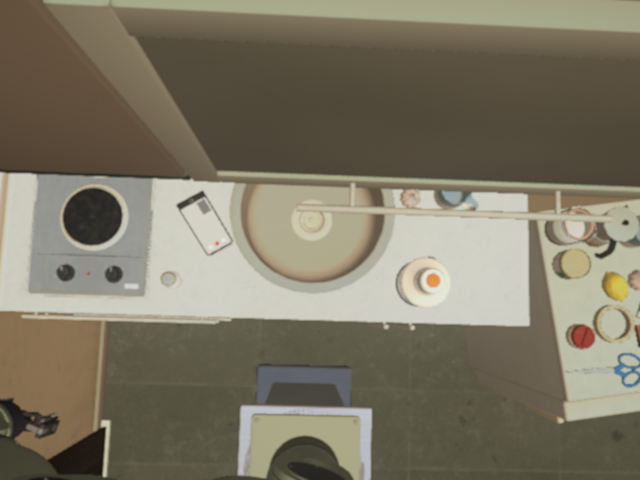

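The scene view shows the chopper at (415,185), phone at (258,332), mug, garlic and salt shaker. In the top view the orange button is at (432,281), and the phone runs from its lens end at about (190,200) to the lower end at (217,243).

```bash
cat > h.py <<'E'
import numpy as np,cv2
from scipy.spatial.transform import Rotation as R
def cam_pose(c,state=None):
    if "hand_eye" in c:
        H=np.array(c["hand_eye"]);Rt=R.from_quat(state["ee_rot"]).as_matrix()
        return Rt@H[:3,:3],Rt@H[:3,3]+state["tool_pos"]
    q=np.array(c["rotation"]);return (R.from_quat(q).as_matrix() if q.size==4 else q),np.array(c["xyz"])
def rays(c,uv,state=None):
    M,o=cam_pose(c,state);K=c["camera_matrix"];uv=np.atleast_2d(uv).astype(float)
    d=np.c_[(uv[:,0]-K[0,2])/K[0,0],-(uv[:,1]-K[1,2])/K[1,1],-np.ones(len(uv))]
    return o,d@M.T
def plane(c,uv,z,state=None):
    o,d=rays(c,uv,state);return o+d*((z-o[2])/d[:,2])[:,None]
def pts(c,state=None):
    v,u=np.mgrid[:480,:640];o,d=rays(c,np.c_[u.ravel(),v.ravel()],state)
    return (o+d*c["range_z"].ravel()[:,None]).reshape(480,640,3)
def load(n): return dict(np.load(f"/tmp/{n}.npz"))
E
python3 - <<'E'
from h import *
np.set_printoptions(precision=4,suppress=True)
for n in ["top0","scene0"]:
    c=load(n);im=c["image"];P=pts(c)
    hsv=cv2.cvtColor(im,cv2.COLOR_RGB2HSV)
    print(n)
    m=cv2.inRange(hsv,(3,150,150),(18,255,255)).astype(bool)&(P[...,1]<-0.2)&(P[...,1]>-.56)&(P[...,2]>.1)
    v,u=np.nonzero(m);uv=[u.mean(),v.mean()];print("button",m.sum(),uv,np.median(P[m],0),plane(c,uv,.1755))
    m=(P[...,2]>.145)&(P[...,2]<.2)&(P[...,1]<-0.2)&(P[...,1]>-.56)&(P[...,0]<.7)&(P[...,0]>.36)
    print("top pts",m.sum(),P[m].min(0),P[m].max(0))
    for nm,(x0,x1,y0,y1) in dict(right=(.4,.75,-.54,-.2),left=(.35,.75,.12,.6)).items():
        mm=((P[...,2]>.015)&(P[...,2]<.2)&(P[...,0]>x0)&(P[...,0]<x1)&(P[...,1]>y0)&(P[...,1]<y1)).astype(np.uint8)
        k,l,s,ce=cv2.connectedComponentsWithStats(mm)
        for i in range(1,k):
            if s[i,4]>40: Q=P[l==i];print(nm,s[i],Q.min(0),Q.max(0),Q.mean(0))
c=load("top0");P=pts(c)
for p in [(400,211),(300,208),(340,180),(400,20)]: print(p,P[p[1],p[0]])
im=c["image"][170:270,160:260];b=load("scene0")["image"][295:375,205:315]
cv2.imwrite("pics/ph.png",np.hstack([cv2.resize(im,(400,400),interpolation=3),cv2.resize(b,(400,400),interpolation=3)])[:,:,::-1])
E
```

```text
top0
button 103 [np.float64(432.7669902912621), np.float64(280.0)] [ 0.4566 -0.27    0.1736] [[ 0.4566 -0.2693  0.1755]]
top pts 547 [ 0.428  -0.2984  0.1458] [ 0.4843 -0.2405  0.1805]
right [399 190  21  18 299] [ 0.6451 -0.2679  0.0159] [ 0.688  -0.2165  0.0553] [ 0.6664 -0.2401  0.0342]
right [434 191  44  19 461] [ 0.6393 -0.4009  0.0151] [ 0.6902 -0.3047  0.0978] [ 0.6592 -0.3504  0.0579]
right [ 396  256   54   50 2111] [ 0.4009 -0.3273  0.0151] [ 0.5172 -0.2095  0.1805] [ 0.4544 -0.2597  0.1157]
left [  67  188   57   59 2406] [0.5204 0.4674 0.015 ] [0.6658 0.5999 0.0308] [0.5932 0.5384 0.0201]
left [ 176  191   56   66 1846] [0.506  0.1984 0.0152] [0.6544 0.3248 0.0969] [0.5824 0.2615 0.0546]
left [ 61 265  13  16 128] [0.4361 0.5776 0.0151] [0.4719 0.6    0.0362] [0.4537 0.5908 0.0265]
left [104 266  17  17 195] [0.435  0.4642 0.0152] [0.473  0.5028 0.038 ] [0.4539 0.4809 0.0273]
left [160 271  21  18 292] [0.4242 0.3153 0.0194] [0.4661 0.3531 0.0995] [0.4437 0.3309 0.0683]
scene0
button 88 [np.float64(422.64772727272725), np.float64(157.7159090909091)] [ 0.4583 -0.2686  0.1
[... 459 characters left out ...]
.5114 0.196  0.015 ] [0.6586 0.3247 0.0927] [0.5859 0.264  0.0555]
left [292 326   2  24  41] [0.5126 0.1988 0.015 ] [0.5412 0.2441 0.0212] [0.5269 0.2208 0.0174]
left [  78  385   55   69 1339] [0.7072 0.4671 0.015 ] [0.75   0.5998 0.0257] [0.7315 0.5408 0.0201]
left [285 384  23  32 582] [0.4265 0.3179 0.0151] [0.4674 0.3584 0.0912] [0.4436 0.3428 0.0637]
left [ 122  421   84   59 4000] [0.5268 0.469  0.0152] [0.6696 0.5976 0.0261] [0.6047 0.5284 0.0199]
left [237 463  23  17 314] [0.4387 0.4627 0.0151] [0.4762 0.4969 0.0343] [0.458  0.4808 0.028 ]
(400, 211) [ 0.5224 -0.1085  0.6899]
(300, 208) [0.5213 0.0276 0.6906]
(340, 180) [ 0.5595 -0.0248  0.7022]
(400, 20) [ 0.5601 -0.0307  1.149 ]
```

View pics/ph.png

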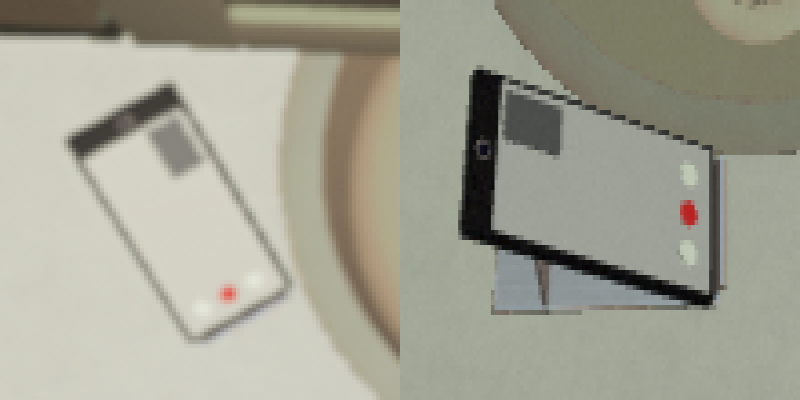

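```bash
cat >> h.py <<'E'
def tri(c1,uv1,c2,uv2):
    o1,d1=rays(c1,uv1);o2,d2=rays(c2,uv2);d1,d2=d1[0],d2[0]
    t=np.linalg.lstsq(np.c_[d1,-d2],o2-o1,rcond=None)[0];a,b=o1+t[0]*d1,o2+t[1]*d2
    return (a+b)/2,np.linalg.norm(a-b)
def rel(p,Rw,p0=None,q0=None):
    "shift and turn in tool axes from pose (p0,q0) to (p, Rw)"
    R0=R.from_quat(q0);return np.round(R0.inv().apply(np.array(p)-p0),4),np.round((R0.inv()*Rw).as_rotvec(),3)
def down(ydir_deg,tilt=None):
    "tool pointing down, y axis at the given azimuth"
    a=np.radians(ydir_deg);y=np.array([np.cos(a),np.sin(a),0]);z=np.array([0,0,-1.]);return R.from_matrix(np.c_[np.cross(y,z),y,z])
E
python3 - <<'E'
from h import *
from rig import readout
np.set_printoptions(precision=4,suppress=True)
t,s=load("top0"),load("scene0")
L=tri(t,(191.75,200.5),s,(227.8,325));B=tri(t,(217,243.25),s,(284.2,337.6));print(L,B)
print(plane(t,(191.75,200.5),.088),plane(s,(227.8,325),.088))
v=L[0]-B[0];print(np.degrees(np.arctan2(v[1],v[0])),np.degrees(np.arcsin(v[2]/np.linalg.norm(v))))
# phone plane fit
for c in (t,s):
    P=pts(c);m=(P[...,0]>.5)&(P[...,0]<.67)&(P[...,1]>.19)&(P[...,1]<.33)&(P[...,2]>.03)&(P[...,2]<.09);Q=P[m];n=np.linalg.svd(Q-Q.mean(0))[2][2]if 1 else 0;n*=np.sign(n[2]);print("n",n,np.degrees(np.arctan2(-n[1],-n[0])))
st=readout.read_state()
for p,y in [((.42,.3,.35),35),((.5,0,.35),0),((.457,-.268,.35),-30)]: print(rel(p,down(y),st["tool_pos"],st["ee_rot"]))
E
```

```text
(array([0.6323, 0.289 , 0.085 ]), np.float64(0.002326183177906209)) (array([0.5386, 0.2328, 0.0254]), np.float64(0.00225158110002004))
[[0.6307 0.2879 0.088 ]] [[0.6322 0.2905 0.088 ]]
30.96375499933247 28.607694819270133
n [-0.4201 -0.2468  0.8733] 30.433592192798457
n [-0.4295 -0.2471  0.8686] 29.914921666068324
(array([-0.3123, -0.1639, -0.094 ]), array([-0.001,  0.   ,  0.659]))
(array([-0.4775, -0.4268, -0.0937]), array([-0.001,  0.001,  1.27 ]))
(array([-0.5159, -0.6955, -0.0935]), array([-0.001,  0.001,  1.794]))
```

drive_tool:
  moves:
    - {"translation": [-0.312,-0.164,-0.094],"dr": [0,0,0.66],"hand": 1}
    - {"translation": [-0.312,-0.164,-0.094],"dr": [0,0,0.66],"hand": 1}
    - {"translation": [-0.312,-0.164,-0.094],"dr": [0,0,0.66],"hand": 1}
    - {"translation": [-0.312,-0.164,-0.094],"dr": [0,0,0.66],"hand": 1}
    - {"translation": [-0.312,-0.164,-0.094],"dr": [0,0,0.66],"hand": 1}
    - {"translation": [-0.312,-0.164,-0.094],"dr": [0,0,0.66],"hand": 1}
    - {"translation": [-0.478,-0.427,-0.094],"dr": [0,0,1.27],"hand": 1}
    - {"translation": [-0.478,-0.427,-0.094],"dr": [0,0,1.27],"hand": 1}
    - {"translation": [-0.478,-0.427,-0.094],"dr": [0,0,1.27],"hand": 1}
    - {"translation": [-0.478,-0.427,-0.094],"dr": [0,0,1.27],"hand": 1}

```text
time_s: 1.35
tool_pos: [0.4847, 0.0569, 0.3502]
ee_rot: [0.708, 0.706, -0.0, 0.0]
wrist_force: [1.0, 0.7, -0.7]
grip_width: 0.085
gripper_force: 0.0
```

```bash
cat > go.py <<'E'
from h import *
from rig import readout
import sys
st=readout.read_state();a=list(map(float,sys.argv[1:5]))
print(round(st["time_s"],2),st["tool_pos"].round(4),st["ee_rot"].round(3),st["qpos"].round(2));print(rel(a[:3],down(a[3]),st["tool_pos"],st["ee_rot"]))
E
python3 go.py .457 -.268 .30 -30
```

```text
1.35 [0.4847 0.0569 0.3502] [ 0.708  0.706 -0.     0.   ] [-0.37  0.49  0.33  1.63 -0.17  1.06  0.  ]
(array([-0.3249, -0.0266,  0.0503]), array([-0.  ,  0.  ,  0.52]))
```

drive_tool:
  moves:
    - {"translation": [-0.325,-0.027,0.05],"dr": [0,0,0.52],"hand": 1}
    - {"translation": [-0.325,-0.027,0.05],"dr": [0,0,0.52],"hand": 1}
    - {"translation": [-0.325,-0.027,0.05],"dr": [0,0,0.52],"hand": 1}
    - {"translation": [-0.325,-0.027,0.05],"dr": [0,0,0.52],"hand": 1}
    - {"translation": [-0.325,-0.027,0.05],"dr": [0,0,0.52],"hand": 1}
    - {"translation": [-0.325,-0.027,0.05],"dr": [0,0,0.52],"hand": 1}
    - {"translation": [-0.325,-0.027,0.05],"dr": [0,0,0.52],"hand": 1}
    - {"translation": [-0.325,-0.027,0.05],"dr": [0,0,0.52],"hand": 1}

```text
time_s: 2.35
tool_pos: [0.4581, -0.265, 0.3004]
ee_rot: [0.865, 0.502, 0.0, -0.0]
wrist_force: [1.0, 0.2, -0.2]
grip_width: 0.0854
gripper_force: 0.0
```

```bash
cat > wr.py <<'E'
from h import *
from rig import readout,optics
import sys
np.set_printoptions(precision=4,suppress=True)
def grab(n):
    st=readout.read_state();c=optics.read_camera("wrist");np.savez(f"/tmp/{n}.npz",tool_pos=st["tool_pos"],ee_rot=st["ee_rot"],**c);cv2.imwrite(f"pics/{n}.png",c["image"][:,:,::-1]);return c,st
def orange(c,st,zmin=.05):
    P=pts(c,st);hsv=cv2.cvtColor(c["image"],cv2.COLOR_RGB2HSV);m=cv2.inRange(hsv,(3,150,90),(20,255,255)).astype(bool)&(P[...,2]>zmin)&(np.abs(P[...,0]-.457)<.15)&(np.abs(P[...,1]+.268)<.15);return P,m
E
python3 - <<'E'
from wr import *
c,st=grab("w1");P,m=orange(c,st);print(st["tool_pos"],c["hand_eye"])
if m.any():
    v,u=np.nonzero(m);print(m.sum(),u.mean(),v.mean(),np.median(P[m],0),plane(c,(u.mean(),v.mean()),.1745,st))
h=(P[...,2]>.15)&(P[...,2]<.2)&(np.abs(P[...,0]-.457)<.06)&(np.abs(P[...,1]+.268)<.06);Q=P[h];print(h.sum(),Q.min(0),Q.max(0),(Q.min(0)+Q.max(0))/2)
E
python3 go.py .457 -.268 .14 -30
```

```text
[ 0.4581 -0.265   0.3004] [[ 0.0003  0.9618  0.2736  0.0693]
 [ 1.     -0.0002 -0.0003 -0.0005]
 [-0.0003  0.2736 -0.9618 -0.1172]
 [ 0.      0.      0.      1.    ]]
1316 327.5121580547112 247.3852583586626 [ 0.4585 -0.2696  0.1737] [[ 0.4586 -0.2695  0.1745]]
4286 [ 0.4294 -0.2997  0.1504] [ 0.4867 -0.2421  0.1762] [ 0.458  -0.2709  0.1633]
2.4 [ 0.4581 -0.265   0.3005] [ 0.865  0.502  0.    -0.   ] [ 0.24  0.62  0.42  1.59 -0.29  1.    0.23]
(array([-0.0033,  0.0005,  0.1605]), array([ 0.   , -0.001,  0.006]))
```

View pics/w1.png

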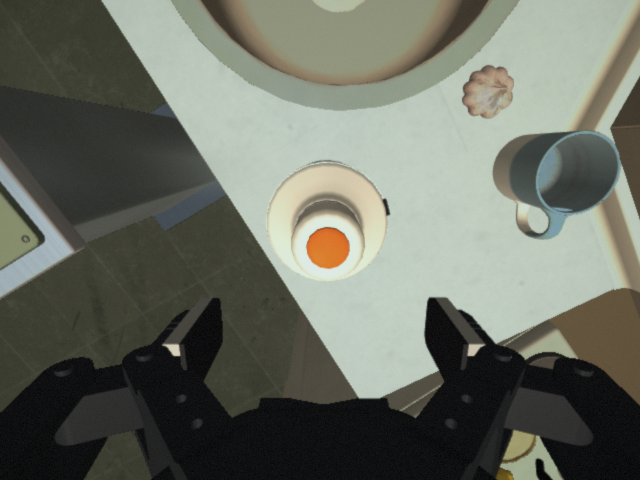

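drive_tool:
  moves:
    - {"translation": [-0.004,0.003,0.04],"dr": [0,0,0],"hand": 1}
    - {"translation": [-0.004,0.003,0.08],"dr": [0,0,0],"hand": 1}
    - {"translation": [-0.004,0.003,0.11],"dr": [0,0,0],"hand": 1}
    - {"translation": [-0.004,0.003,0.135],"dr": [0,0,0],"hand": 1}
    - {"translation": [-0.004,0.003,0.15],"dr": [0,0,0],"hand": 1}
    - {"translation": [-0.004,0.003,0.15],"dr": [0,0,0],"hand": 1}
    - {"translation": [-0.004,0.003,0.15],"dr": [0,0,0],"hand": 0.5}
    - {"translation": [-0.004,0.003,0.15],"dr": [0,0,0],"hand": 0.5}
    - {"translation": [-0.004,0.003,0.15],"dr": [0,0,0],"hand": 0.5}
    - {"translation": [-0.004,0.003,0.15],"dr": [0,0,0],"hand": 0.5}
  force: 50

```text
time_s: 3.65
tool_pos: [0.4583, -0.2713, 0.1515]
ee_rot: [0.865, 0.502, 0.0, 0.0]
wrist_force: [-4.0, 3.3, 11.8]
grip_width: 0.0569
gripper_force: 51.0
```

drive_tool:
  moves:
    - {"translation": [0,0,-0.008],"dr": [0,0,0],"hand": 0.5}
    - {"translation": [0,0,-0.018],"dr": [0,0,0],"hand": 0.5}
    - {"translation": [0,0,-0.03],"dr": [0,0,0],"hand": 0.5}
    - {"translation": [0,0,-0.045],"dr": [0,0,0],"hand": 0.5}
    - {"translation": [0,0,-0.06],"dr": [0,0,0],"hand": 0.5}
    - {"translation": [0,0,-0.075],"dr": [0,0,0],"hand": 0.5}
    - {"translation": [0,0,-0.085],"dr": [0,0,0],"hand": 0.5}
    - {"translation": [0,0,-0.085],"dr": [0,0,0],"hand": 0.5}

```text
time_s: 4.65
tool_pos: [0.4583, -0.2714, 0.236]
ee_rot: [0.865, 0.502, 0.0, 0.0]
wrist_force: [0.4, -0.8, -5.4]
grip_width: 0.0564
gripper_force: 54.8
```

```bash
python3 - <<'E'
from wr import *
from rig import optics
c=optics.read_camera("scene");cv2.imwrite("pics/s2.png",cv2.resize(c["image"][80:260,300:540],(800,600),interpolation=3)[:,:,::-1])
E
python3 go.py .475 -.43 .237 -42
```

```text
4.7 [ 0.4582 -0.2713  0.2354] [0.865 0.502 0.    0.   ] [ 0.27  0.7   0.38  1.68 -0.34  0.83  0.28]
(array([-0.1294,  0.0935, -0.0016]), array([0.   , 0.   , 0.213]))
```

View pics/s2.png

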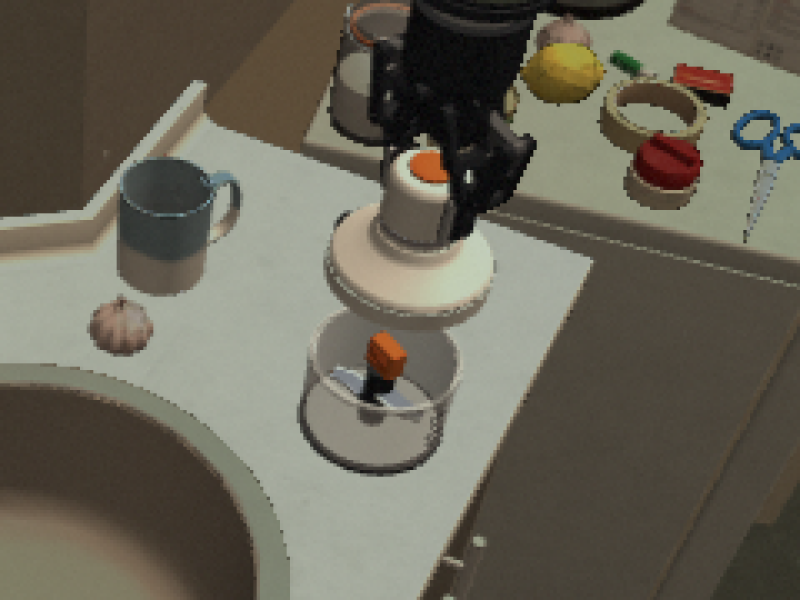

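The picture shows the head lifted clear, and the bowl with blade still seated (orange grip at about (385,355) in the crop).

drive_tool:
  moves:
    - {"translation": [-0.033,0.023,-0.002],"dr": [0,0,0.05],"hand": 0.5}
    - {"translation": [-0.065,0.046,-0.002],"dr": [0,0,0.1],"hand": 0.5}
    - {"translation": [-0.098,0.07,-0.002],"dr": [0,0,0.16],"hand": 0.5}
    - {"translation": [-0.12,0.087,-0.002],"dr": [0,0,0.2],"hand": 0.5}
    - {"translation": [-0.13,0.094,0.01],"dr": [0,0,0.2],"hand": 0.5}
    - {"translation": [-0.13,0.094,0.04],"dr": [0,0,0.2],"hand": 0.5}
    - {"translation": [-0.13,0.094,0.08],"dr": [0,0,0.2],"hand": 0.5}
    - {"translation": [-0.13,0.094,0.115],"dr": [0,0,0.2],"hand": 0.5}
    - {"translation": [-0.13,0.094,0.135],"dr": [0,0,0.2],"hand": 0.5}
    - {"translation": [-0.13,0.094,0.143],"dr": [0,0,0.2],"hand": 0.5}

```text
time_s: 5.95
tool_pos: [0.4748, -0.4298, 0.0906]
ee_rot: [0.911, 0.413, -0.0, -0.001]
wrist_force: [0.1, 0.7, -4.3]
grip_width: 0.0566
gripper_force: 55.4
```

drive_tool:
  moves:
    - {"translation": [0,0,0.002],"dr": [0,0,0],"hand": 0.5}
    - {"translation": [0,0,0.004],"dr": [0,0,0],"hand": 0.5}
    - {"translation": [0,0,0.006],"dr": [0,0,0],"hand": 0.5}

```text
time_s: 6.32
tool_pos: [0.4753, -0.431, 0.0868]
ee_rot: [0.911, 0.413, 0.0, 0.0]
wrist_force: [0.7, 0.0, -5.6]
grip_width: 0.0564
gripper_force: 55.4
```

drive_tool:
  moves:
    - {"translation": [0,0,0.001],"dr": [0,0,0],"hand": 0.5}
    - {"translation": [0,0,0.002],"dr": [0,0,0],"hand": 0.5}
    - {"translation": [0,0,0.002],"dr": [0,0,0],"hand": 0.5}

```text
time_s: 6.7
tool_pos: [0.4751, -0.4309, 0.0852]
ee_rot: [0.911, 0.413, 0.0, 0.0]
wrist_force: [-3.3, 4.4, 9.4]
grip_width: 0.0563
gripper_force: 56.7
```

drive_tool:
  moves:
    - {"translation": [0,0,0],"dr": [0,0,0],"hand": 1}
    - {"translation": [0,0,0],"dr": [0,0,0],"hand": 1}
    - {"translation": [0,0,0],"dr": [0,0,0],"hand": 1}
    - {"translation": [0,0,0],"dr": [0,0,0],"hand": 1}
    - {"translation": [0,0,-0.02],"dr": [0,0,0],"hand": 1}
    - {"translation": [0,0,-0.06],"dr": [0,0,0],"hand": 1}
    - {"translation": [0,0,-0.11],"dr": [0,0,0],"hand": 1}
    - {"translation": [0,0,-0.16],"dr": [0,0,0],"hand": 1}
    - {"translation": [0,0,-0.19],"dr": [0,0,0],"hand": 1}
    - {"translation": [0,0,-0.2],"dr": [0,0,0],"hand": 1}

```text
time_s: 7.95
tool_pos: [0.4752, -0.4311, 0.2873]
ee_rot: [0.911, 0.413, 0.001, 0.002]
wrist_force: [0.1, -0.5, -0.8]
grip_width: 0.0853
gripper_force: 0.0
```

```bash
python3 go.py .4585 -.27 .26 -30
```

```text
7.95 [ 0.4752 -0.4311  0.2873] [0.911 0.413 0.001 0.002] [ 0.51  0.83  0.45  1.17 -0.35  1.21  0.23]
(array([ 0.1101, -0.1189,  0.0269]), array([ 0.003,  0.001, -0.197]))
```

drive_tool:
  moves:
    - {"translation": [0.11,-0.119,0],"dr": [0,0,-0.2],"hand": 0.5}
    - {"translation": [0.11,-0.119,0],"dr": [0,0,-0.2],"hand": 0.5}
    - {"translation": [0.11,-0.119,0],"dr": [0,0,-0.2],"hand": 0.5}
    - {"translation": [0.11,-0.119,0],"dr": [0,0,-0.2],"hand": 0.5}
    - {"translation": [0.11,-0.119,0],"dr": [0,0,-0.2],"hand": 0.5}
    - {"translation": [0.11,-0.119,0],"dr": [0,0,-0.2],"hand": 0.5}

```text
time_s: 8.7
tool_pos: [0.4579, -0.2706, 0.2842]
ee_rot: [0.865, 0.501, -0.0, 0.0]
wrist_force: [-0.0, -0.3, -0.3]
grip_width: 0.0428
gripper_force: 0.0
```

```bash
python3 - <<'E'
from wr import *
c,st=grab("w2");P,m=orange(c,st);print(st["tool_pos"],st["grip_width"])
v,u=np.nonzero(m);print(m.sum(),u.mean(),v.mean(),np.median(P[m],0))
t=m&(P[...,2]>.083)&(P[...,2]<.095);v,u=np.nonzero(t);print(t.sum())
uv=np.c_[u,v].astype(np.float32);W=plane(c,uv,.087,st)[:,:2]
r=cv2.minAreaRect((W*1000).astype(np.float32));print(r, cv2.boxPoints(r))
cv2.imwrite("pics/w2c.png",cv2.resize(c["image"][110:390,140:500],(720,560),interpolation=3)[:,:,::-1])
E
python3 go.py .4585 -.27 .26 -30
```

```text
[ 0.4579 -0.2706  0.2842] 0.042833214108247857
582 323.84364261168383 218.90721649484536 [ 0.4591 -0.2687  0.0861]
483
((458.624267578125, -269.8374938964844), (14.378164291381836, 28.28255844116211), 60.14313507080078) [[ 442.7809 -269.0324]
 [ 467.3096 -283.1124]
 [ 474.4676 -270.6426]
 [ 449.9389 -256.5626]]
8.75 [ 0.458  -0.2705  0.2841] [ 0.865  0.501 -0.     0.   ] [ 0.25  0.64  0.42  1.61 -0.3   0.96  0.25]
(array([0.0007, 0.0002, 0.0241]), array([-0.   ,  0.   ,  0.002]))
```

View pics/w2c.png

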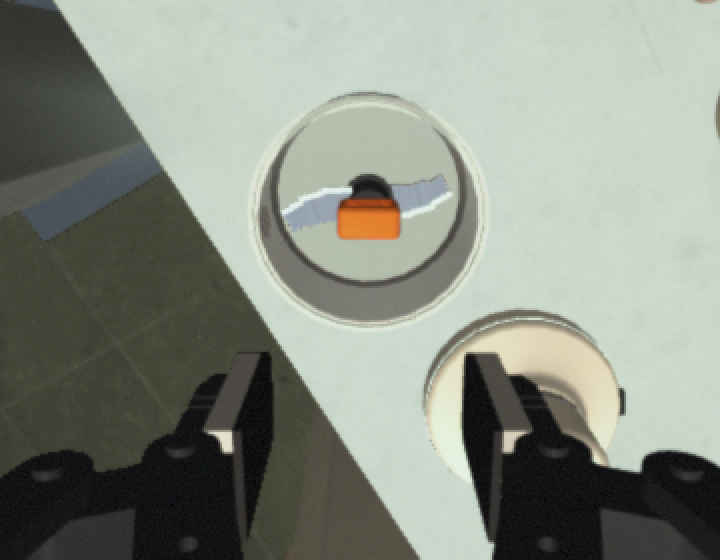

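The crop shows the bowl, with the blade's orange grip at (370,219) lying along the tool's y. The head stands upright at (520,410). The tool needs a 90° turn.

drive_tool:
  moves:
    - {"translation": [0.001,0,0.06],"dr": [0,0,-0.18],"hand": 0.5}
    - {"translation": [0.001,0,0.06],"dr": [0,0,-0.36],"hand": 0.5}
    - {"translation": [0.001,0,0.06],"dr": [0,0,-0.54],"hand": 0.5}
    - {"translation": [0.001,0,0.06],"dr": [0,0,-0.72],"hand": 0.5}
    - {"translation": [0.001,0,0.06],"dr": [0,0,-0.9],"hand": 0.5}
    - {"translation": [0.001,0,0.06],"dr": [0,0,-1.08],"hand": 0.5}
    - {"translation": [0.001,0,0.06],"dr": [0,0,-1.26],"hand": 0.5}
    - {"translation": [0.001,0,0.06],"dr": [0,0,-1.44],"hand": 0.5}
    - {"translation": [0.001,0,0.06],"dr": [0,0,-1.57],"hand": 0.5}
    - {"translation": [0.001,0,0.06],"dr": [0,0,-1.57],"hand": 0.5}

```text
time_s: 10.0
tool_pos: [0.4584, -0.2695, 0.2242]
ee_rot: [0.258, 0.966, 0.0, -0.0]
wrist_force: [1.0, 0.5, 0.1]
grip_width: 0.0427
gripper_force: 0.0
```

```bash
python3 go.py .4587 -.2698 .082 60
python3 - <<'E'
from wr import *
c,st=grab("w3");P,m=orange(c,st);t=m&(P[...,2]>.083)&(P[...,2]<.095);v,u=np.nonzero(t)
W=plane(c,np.c_[u,v],.087,st)[:,:2];print(t.sum(),cv2.minAreaRect((W*1000).astype(np.float32)))
E
```

```text
10.0 [ 0.4584 -0.2695  0.2242] [ 0.258  0.966  0.    -0.   ] [ 0.52  0.68 -0.09  1.69  0.08  0.77  1.44]
(array([-4.000e-04, -1.000e-04,  1.422e-01]), array([ 0.   , -0.   ,  0.001]))
724 ((457.2853698730469, -270.0728759765625), (15.433023452758789, 28.78587532043457), 59.543609619140625)
```

drive_tool:
  moves:
    - {"translation": [0,0,0.05],"dr": [0,0,0],"hand": 0.5}
    - {"translation": [0,0,0.09],"dr": [0,0,0],"hand": 0.5}
    - {"translation": [0,0,0.12],"dr": [0,0,0],"hand": 0.5}
    - {"translation": [0,0,0.135],"dr": [0,0,0],"hand": 0.5}
    - {"translation": [0,0,0.142],"dr": [0,0,0],"hand": 0.5}
    - {"translation": [0,0,0.142],"dr": [0,0,0],"hand": 0.5}
    - {"translation": [0,0,0.142],"dr": [0,0,0],"hand": 0.1}
    - {"translation": [0,0,0.142],"dr": [0,0,0],"hand": 0}
    - {"translation": [0,0,0.142],"dr": [0,0,0],"hand": 0}
    - {"translation": [0,0,0.142],"dr": [0,0,0],"hand": 0}
  force: 40

```text
time_s: 11.3
tool_pos: [0.4591, -0.2691, 0.0832]
ee_rot: [0.258, 0.966, -0.0, 0.001]
wrist_force: [0.3, 0.3, 6.8]
grip_width: 0.0218
gripper_force: 38.9
```

The width of 21.8 mm suggests the tips are pinching the 24 mm hub rather than the 16 mm grip, so I'll open and regrip 7 mm higher.

drive_tool:
  moves:
    - {"translation": [0,0,0],"dr": [0,0,0],"hand": 0.5}
    - {"translation": [0,0,0],"dr": [0,0,0],"hand": 0.5}
    - {"translation": [0,0,0],"dr": [0,0,0],"hand": 0.5}
    - {"translation": [0,0,-0.006],"dr": [0,0,0],"hand": 0.5}
    - {"translation": [0,0,-0.006],"dr": [0,0,0],"hand": 0.5}
    - {"translation": [0,0,-0.006],"dr": [0,0,0],"hand": 0}
    - {"translation": [0,0,-0.006],"dr": [0,0,0],"hand": 0}
    - {"translation": [0,0,-0.006],"dr": [0,0,0],"hand": 0}
    - {"translation": [0,0,-0.006],"dr": [0,0,0],"hand": 0}
    - {"translation": [0,0,-0.006],"dr": [0,0,0],"hand": 0}

```text
time_s: 12.55
tool_pos: [0.4587, -0.2688, 0.0883]
ee_rot: [0.257, 0.966, -0.0, -0.0]
wrist_force: [0.2, -0.4, -0.3]
grip_width: 0.0149
gripper_force: 43.4
```

Run:
```python
from wr import *
c,st=grab("w4");P,m=orange(c,st,.02);print(st["grip_width"],st["gripper_force"],st["tool_pos"],m.sum(),P[m].max(0) if m.any() else 0)
```

```text
0.01492663361262766 43.39836359024048 [ 0.4587 -0.2688  0.0883] 3170 [ 0.4739 -0.2341  0.2055]
```

View pics/w4.png

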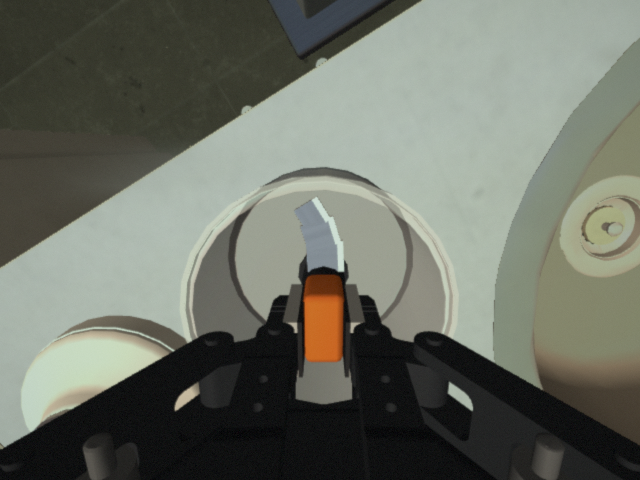

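The grip at (325,318) now sits squarely between the pads (14.9 mm). Drawing it straight up.

drive_tool:
  moves:
    - {"translation": [0,0,-0.01],"dr": [0,0,0],"hand": 0}
    - {"translation": [0,0,-0.022],"dr": [0,0,0],"hand": 0}
    - {"translation": [0,0,-0.038],"dr": [0,0,0],"hand": 0}
    - {"translation": [0,0,-0.056],"dr": [0,0,0],"hand": 0}
    - {"translation": [0,0,-0.08],"dr": [0,0,0],"hand": 0}
    - {"translation": [0,0,-0.11],"dr": [0,0,0],"hand": 0}
    - {"translation": [0,0,-0.15],"dr": [0,0,0],"hand": 0}
    - {"translation": [0,0,-0.19],"dr": [0,0,0],"hand": 0}
    - {"translation": [0,0,-0.21],"dr": [0,0,0],"hand": 0}
    - {"translation": [0,0,-0.22],"dr": [0,0,0],"hand": 0}
  force: 60

```text
time_s: 13.85
tool_pos: [0.4586, -0.2688, 0.31]
ee_rot: [0.257, 0.966, -0.0, 0.001]
wrist_force: [-0.7, 0.6, -1.3]
grip_width: 0.015
gripper_force: 63.2
```

```bash
cat > plan.py <<'E'
from wr import *
st=readout.read_state();print(st["time_s"],st["tool_pos"],st["ee_rot"],st["qpos"].round(2),st["grip_width"])
n=np.array([-.5*np.cos(np.radians(30.3)),-.5*np.sin(np.radians(30.3)),.866]);L=np.array([.632,.289,.087])
z=-n;off=.073+.0015  # TCP above blade origin: grasped with TCP .0883, blade origin .014
# yaw: closest to a pure base swing keeping y horizontal
y=np.cross([0,0,1],[z[0],z[1],0]);y/=np.linalg.norm(y)
F=R.from_matrix(np.c_[np.cross(y,z),y,z]);pf=L+n*(.15+off);print("final TCP",pf)
for nm,p,Rw in [("via",(.5,0,.34),down(90)),("pre",pf+[-.03,0,.08],F),("final",pf,F)]: print(nm,p,rel(p,Rw,st["tool_pos"],st["ee_rot"]))
E
python3 plan.py
```

```text
13.85 [ 0.4586 -0.2688  0.31  ] [ 0.2575  0.9663 -0.0002  0.0008] [ 0.53  0.58 -0.1   1.55  0.07  1.01  1.46] 0.014951352968250247
final TCP [0.5351 0.2324 0.2814]
via (0.5, 0, 0.34) (array([ 0.0978,  0.2537, -0.0301]), array([-0.   ,  0.002, -0.521]))
pre [0.5051 0.2324 0.3614] (array([ 0.209 ,  0.4578, -0.0518]), array([-0.275, -0.473, -1.024]))
final [0.5351 0.2324 0.2814] (array([0.1831, 0.4728, 0.0283]), array([-0.275, -0.473, -1.024]))
```

Run:
```python
from h import *
for n in ("scene0","top0"):
    P=pts(load(n));m=(P[...,2]>.12)&(P[...,2]<.6)&(P[...,0]>.3)&(P[...,0]<.72)&(P[...,1]>-.2)&(P[...,1]<.4);Q=P[m];print(n,len(Q))
    if len(Q): print(Q.min(0),Q.max(0),Q[Q[:,0].argmin()])
```

```text
scene0 0
top0 0
```

drive_tool:
  moves:
    - {"translation": [0.05,0.125,-0.03],"dr": [0,0,-0.26],"hand": 0}
    - {"translation": [0.05,0.125,-0.03],"dr": [0,0,-0.26],"hand": 0}
    - {"translation": [0.098,0.254,-0.03],"dr": [0,0,-0.52],"hand": 0}
    - {"translation": [0.098,0.254,-0.03],"dr": [0,0,-0.52],"hand": 0}
    - {"translation": [0.098,0.254,-0.03],"dr": [0,0,-0.52],"hand": 0}
    - {"translation": [0.098,0.254,-0.03],"dr": [0,0,-0.52],"hand": 0}
    - {"translation": [0.098,0.254,-0.03],"dr": [0,0,-0.52],"hand": 0}

```text
time_s: 14.72
tool_pos: [0.4999, -0.0006, 0.3382]
ee_rot: [0.001, 1.0, -0.0, -0.0]
wrist_force: [-0.9, -1.2, 0.5]
grip_width: 0.0148
gripper_force: 63.3
```

```bash
python3 plan.py
```

```text
14.725 [ 0.4999 -0.0006  0.3382] [ 0.0009  1.     -0.0003 -0.0003] [ 0.08  0.51 -0.25  1.6   0.14  1.05  1.36] 0.014849284129662318
final TCP [0.5351 0.2324 0.2814]
via (0.5, 0, 0.34) (array([-0.0001,  0.0006, -0.0018]), array([-0.001, -0.001, -0.002]))
pre [0.5051 0.2324 0.3614] (array([-0.0048,  0.233 , -0.0233]), array([-0.139, -0.512, -0.518]))
final [0.5351 0.2324 0.2814] (array([-0.0349,  0.2331,  0.0566]), array([-0.139, -0.512, -0.518]))
```

No obstacles are in the way. Going to the pre-pose, then final.

drive_tool:
  moves:
    - {"translation": [-0.005,0.05,-0.023],"dr": [-0.03,-0.12,-0.12],"hand": 0}
    - {"translation": [-0.005,0.1,-0.023],"dr": [-0.06,-0.24,-0.24],"hand": 0}
    - {"translation": [-0.005,0.15,-0.023],"dr": [-0.1,-0.36,-0.36],"hand": 0}
    - {"translation": [-0.005,0.2,-0.023],"dr": [-0.13,-0.47,-0.47],"hand": 0}
    - {"translation": [-0.005,0.233,-0.023],"dr": [-0.139,-0.512,-0.518],"hand": 0}
    - {"translation": [-0.005,0.233,-0.023],"dr": [-0.139,-0.512,-0.518],"hand": 0}
    - {"translation": [-0.005,0.233,-0.023],"dr": [-0.139,-0.512,-0.518],"hand": 0}
    - {"translation": [-0.005,0.233,-0.023],"dr": [-0.139,-0.512,-0.518],"hand": 0}

```text
time_s: 15.72
tool_pos: [0.5057, 0.2319, 0.3613]
ee_rot: [-0.252, 0.933, 0.067, 0.25]
wrist_force: [-0.3, -0.4, -0.3]
grip_width: 0.0148
gripper_force: 63.3
```

```bash
python3 plan.py
python3 - <<'E'
from wr import *
c,st=grab("w5")
E
```

```text
15.725 [0.5057 0.2319 0.3613] [-0.2517  0.9325  0.0673  0.2501] [-0.26  0.39 -0.32  1.89  0.34  0.37  1.28] 0.014769875369211762
final TCP [0.5351 0.2324 0.2814]
via (0.5, 0, 0.34) (array([ 0.116 , -0.1976, -0.0424]), array([0.138, 0.512, 0.515]))
pre [0.5051 0.2324 0.3614] (array([ 0.0003,  0.0007, -0.0003]), array([-0.001,  0.   , -0.001]))
final [0.5351 0.2324 0.2814] (array([ 0.0178, -0.0144,  0.082 ]), array([-0.001,  0.   , -0.001]))
```

View pics/w5.png

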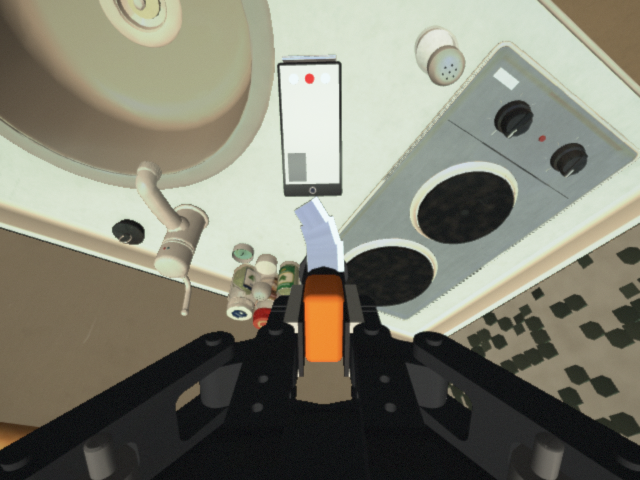

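The wrist view shows the blade held and the phone undisturbed with its lens at (312,189). I'll check the lens position from here.

Run:
```python
from wr import *
c=load("w5");st=dict(tool_pos=c["tool_pos"],ee_rot=c["ee_rot"])
P=pts(c,st);print(plane(c,(312.5,189.5),.087,st),P[189,312],P[179,312],P[195,300],P[195,330])
a,b=P[170,311],P[80,309.5.__int__()];v=a-b;print(np.degrees(np.arctan2(v[1],v[0])),np.degrees(np.arcsin(v[2]/np.linalg.norm(v))))
```

```text
[[0.6325 0.2905 0.087 ]] [0.6317 0.2894 0.0876] [0.6234 0.2846 0.0803] [0.6467 0.2806 0.0886] [0.6265 0.3121 0.0907]
31.07192656210843 29.81605134564651
```

drive_tool:
  moves:
    - {"translation": [0.009,-0.007,0.03],"dr": [0,0,0],"hand": 0}
    - {"translation": [0.018,-0.014,0.06],"dr": [0,0,0],"hand": 0}
    - {"translation": [0.018,-0.014,0.075],"dr": [0,0,0],"hand": 0}
    - {"translation": [0.018,-0.014,0.082],"dr": [0,0,0],"hand": 0}
    - {"translation": [0.018,-0.014,0.082],"dr": [0,0,0],"hand": 0}
    - {"translation": [0.018,-0.014,0.082],"dr": [0,0,0],"hand": 0}
    - {"translation": [0.018,-0.014,0.082],"dr": [0,0,0],"hand": 0}
    - {"translation": [0.018,-0.014,0.082],"dr": [0,0,0],"hand": 0}

```text
time_s: 16.77
tool_pos: [0.5344, 0.234, 0.2816]
ee_rot: [-0.253, 0.932, 0.068, 0.25]
wrist_force: [-0.4, -1.1, -0.4]
grip_width: 0.0147
gripper_force: 63.3
```

```bash
python3 plan.py
python3 - <<'E'
from wr import *
c,st=grab("w6");s=optics.read_camera("scene")
cv2.imwrite("pics/s6.png",s["image"][:,:,::-1]);print(np.abs(st["joint_velocities"]).max(),st["wrist_force"])
E
```

```text
16.775 [0.5344 0.234  0.2816] [-0.2527  0.9321  0.0678  0.2504] [-0.34  0.54 -0.17  1.96  0.42  0.14  1.23] 0.014727566906669652
final TCP [0.5351 0.2324 0.2814]
via (0.5, 0, 0.34) (array([ 0.0987, -0.1846, -0.1246]), array([0.139, 0.512, 0.517]))
pre [0.5051 0.2324 0.3614] (array([-0.0174,  0.0133, -0.0821]), array([0.   , 0.001, 0.001]))
final [0.5351 0.2324 0.2814] (array([ 0.0003, -0.0018,  0.0001]), array([0.   , 0.001, 0.001]))
0.0017735172670681053 [-0.4207 -1.1287 -0.4439]
```

View pics/s6.png

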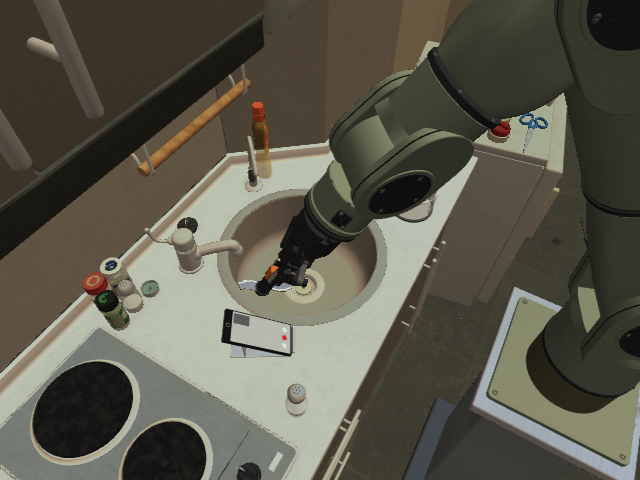

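The blade hub (262,288) is held still, facing the phone at (258,332), with nothing else touched. Handing in.

```bash
python3 -c "
from rig import workorder
print(workorder.close_job())"
```

```text
the job is handed in; nothing more can be done
None
```

I've handed the job in: the motor head stands on the worktop, and the blade is held still about 15 cm from the lens, on its axis, underside to the phone; the hand-in returned no verdict.

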